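# Hold the rack bracket for screwing

## Robot

A 6-joint arm with a two-finger parallel gripper is mounted at the origin on the work surface; the furniture and walls round the work are solid. World frame = base frame: x ahead of the robot, y to its left, z up, the work surface at z = 0. Lengths are in m, angles in degrees, forces in N, time in s.
With the tool pointing down it reaches from about 0.4 to 0.825 m from the base axis. Payload 7 kg.
Tool frame: the origin (TCP) lies midway between the tips of the shut fingers; the grasp point (between the pads) lies 19 mm behind it; z points along the fingers, y is the direction in which the jaws open and shut (so a half turn about z gives the same grasp; the last joint's range is limited). The gripper opens to 88 mm and grips with 3 to 60 N. Pads are 19 mm wide; open, the fingers measure 130 mm over their backs; the gripper's body (78 mm by 193 mm) begins 47 mm behind the grasp point.
Start: joints at [86.866, 20.546, 0.682, 0, -70.136, -16.507], TCP at [0.227, 0.636, 0.227] pointing down, gripper open.
Joint ranges: [-176.03, 176.03], [-82.01, 121.73], [-58.28, 71.71], [-173.87, 95.51], [-174.79, -0.11], [-173.66, 173.66]. Speed limits (degrees/s): [136.94, 136.94, 172.46, 180, 180, 180].

## Interface

Orientations are given as [roll, pitch, yaw] about the fixed x, y, z axes, in that order (R = Rz(yaw) Ry(pitch) Rx(roll)).
In Python, from plant import r gives the robot as it stands. The module is installed in compiled form; this text tells all that it offers.
- The arm moves only by the tool send_rows, never from a script. Its argument "motion" is a list of rows, each an object with "travel": the shift along the tool's x, y, z in m, a list of three; "spin": the turn about the tool's z in degrees. In form: [{"travel": [tx, ty, tz], "spin": spin}, ...]. A call has 1 to 5 rows; each row shifts and turns the pose as measured when the row begins, along the tool's axes as they then stand; what a row does not reach is not made up. A row lasts 1/12 s, in which the tool goes at most 41.7 mm and 7.16 degrees, less where a joint would pass 70% of its speed; a pose out of reach is approached as far as the arm can. A call is refused whole if a number of a shift passes 0.0417 or a number of a turn 7.16, either way. A call with a gripper value outside its range is refused whole. "gripper" is the gripper command: -1 is shut, 1 is fully open, values between are in proportion, set as the call begins (left out, the last holds). The fingers move at their own pace and stop on an object; "squeeze" is the grip in N (left out, the last holds). Time passes only in rows, so rows that do not move let the fingers close. It gives the time, the measured TCP pose, the force and the opening at its end, in the units of the state.
- r.get_state(): the state, without advancing time (a new reading comes with each control period).
- r.capture(name): name is "scene" or "top" or "wrist"; returns (picture, depth): 384x512x3 uint8, blue, green, red; 384x512 float32, m along the optical axis (not along the pixel's ray), 0 where there is no reading.
- r.get_calibration(name): a dict with "fov_y" (degrees; the focal length in pixels is half the picture's height over the tangent of half this angle, whatever the lens; pixels are square), "cx", "cy" (the principal point, pixels), "origin" and "orientation" of the camera in the world. Camera axes: x right, y down, z forward; pixel columns grow to the right and rows downward; lengths in m; the calibration is good to about 2 mm. A picture is of the moment at which its call begins: read the wrist's pose just before it. get_calibration takes no time and is no camera call; for the wrist camera it gives the pose at the moment of the call.
- r.close_job(): hands the job in, once; it reports no verdict.
Trained networks look in the newest picture that a camera, given by its name, has taken for a name from the list of things; names that differ only in an ending like _2 or _b are one class to them, and where a whole thing is asked for, a point or a joint stands for the part that bears it (a point fixed in the world has none). Each returns a list of dicts, best first, with "conf" (0 to 1); they miss things now and then, are a little off and sometimes report something else, mostly with a low value. They report only what shows in the picture. A call takes as long as a camera call. They do not tell look-alikes from the thing itself.
- r.boxes_of(camera, target): "at" ([x, y, z] in m, in the coordinates of the camera as it stood for that picture, good to about 4 mm: the middle of the surface that is visible of it).
- r.pinpoint(camera, target): "at" ([x, y, z] in m, in the coordinates of the camera as it stood for that picture, good to about 4 mm: a listed point, or the origin of a listed thing).
The state is a dict: "time_s": time; "joints": joint angles; "qd": joint speeds; "joint_torque": joint torques, N m; "tcp_pos": TCP position; "eef_rot": TCP orientation; "contact_force": force on the tool from outside, world axes, zero at the start; "moment": the same for the moment, N m; "gripper_width": finger opening in m.
Only numpy, scipy, OpenCV 4.12 (cv2) and the standard library are available. Lean on these libraries where they do the work, as an engineer would, in place of code of your own. Each camera call takes 0.05 s, during which the arm holds its last target. There are 200 camera calls.

## Task

Be my third hand at the screwing jig: turn the swing stop's knob fully anticlockwise to its end stop, so that its finger is out of the way, then fetch the wooden bracket and stand it on the jig's base with its flat back against the sprung rail, centred between the two pencil lines. Press the rail back with the bracket to about the middle of its spring travel, never all the way in, and finish while still holding the bracket steadily pressed there so that I can drive the screws. Do not disturb the other things on the table.

Things in the scene. Friction and masses are not known exactly. Their poses are not given: they have to be found in the camera images.
- rail_seat (a point): Point of the fixed screwing jig: on top of its plywood base (12 mm thick), directly under the middle of the rail's front face at rest. x points level into the rail (pressing direction), y left along the rail, z up. The base reaches x -120 to +70, y -160 to +95 mm here. Behind the rail a steel wall, at its left end a cheek with a 4 mm scale, both 50 mm high
- rail_face (a point): Middle of the front face of the sprung wooden rail, 25 mm above the base; moves with the rail, axes as rail_seat. The rail is 170 mm long (y +-85), 18 mm thick and stands from 3 to 49 mm above the base. Pencil lines across its top at y = +-50 mm, where the bracket's ends belong
- rail (a joint): The rail's travel in m: 0 at rest (sprung forward), growing as it is pressed back along +x of rail_seat, 0.016 fully in, middle 0.008. The spring pushes back with 1 N per mm from zero
- swing_stop (a joint): Angle of the knob, rad: 0 at its end stop, fully anticlockwise from above; grows clockwise, up to 1.6. Its steel finger (95 mm long, 14 wide, 8 to 15 mm above the base) at 0 points along -x of rail_seat, clear of the seat; it starts at 1.0 to 1.5, lying across in front of the rail. Stays where it is left (friction 0.04 N m)
- knob_grip (a point): Middle of the black knob's grip bar, on the turning axis, at x -50, y -125, z +35 mm of rail_seat. The bar is 44 mm long along this point's y, 12 mm thick along its x (close the fingers along x), and reaches 10 mm above and 13 mm below the point, where a disc 46 mm across begins. The axes turn with the knob; its finger points along -x
- bracket_grip (a point): Grip point of the loose T-shaped wooden bracket (about 150 g, stands upright on the table): in its rib, 25 mm above its underside. x points to its flat back face, 42 mm away; y across the rib; z up. The rib is 24 mm thick along y (close the fingers along y), 46 mm high, and ends 67 mm in front of the back face. Back plate: 100 mm along y, 12 mm thick, 50 mm high
- bracket_face (a point): Centre of the bracket's flat back face, 25 mm above its underside; axes as bracket_grip
- saucer: Bystander: small grey-glazed saucer, 90 mm across, 33 mm high; origin at the centre of its underside
- tape: Bystander: roll of masking tape lying flat, 85 mm across, 19 mm high; origin at the centre of its underside
- paste: Bystander: small white straight-sided pot, 56 mm across, 51 mm high; origin at the centre of its underside
- tile: Bystander: square glaze test tile, 50x50x7 mm; origin at the centre of its underside
There are look-alikes about, which are no part of the job. Of the things that look like the part that bears bracket_grip, the smaller one is meant.

How it is judged:
By the outcome, as a careful person would: the job done as asked, in the order asked, and still so for the second after the job is handed in, while the arm keeps its last pose, push and grip.
It also fails if it takes over 50 s, if anything falls off the work surface, if the arm or the gripper's body presses on something with over 40 N, if the wrist force passes 120 N, or if a joint passes its speed limit or range.

## Working session

There is one attempt and no reset: what is moved stays moved. The work goes in short steps, Python scripts to look and compute and a tool call to move; the robot and the scene stay as the last step left them, time stands still between calls to the robot, and variables do not carry over. Pictures are saved under pics/ and viewed, about 8 in all and at most 12, crops included, and the job is handed in when it is done.

Besides the shell and the picture viewer there is one more tool, called after ">>>" in YAML: its name, and indented under it one key for each argument. send_rows: Moves the arm, as the interface text tells. Its arguments: {"type":"object","properties":{"motion":{"type":"array"},"gripper":{"type":"number"},"squeeze":{"type":"number"}},"required":["motion"]}

```bash
mkdir -p pics
cat > h.py <<'E'
import numpy as np, cv2
from scipy.spatial.transform import Rotation as R
from plant import r
def rot(o): 
    o=np.array(o)
    return o if o.shape==(3,3) else R.from_euler('xyz',o,degrees=True).as_matrix()
def w(cal,p): return rot(cal["orientation"])@np.array(p)+np.array(cal["origin"])
def shot(n,f=None):
    cal=r.get_calibration(n); im,d=r.capture(n)
    if f: cv2.imwrite('pics/'+f,im)
    return cal,im,d
def px(cal,p):
    q=rot(cal["orientation"]).T@(np.array(p)-np.array(cal["origin"])); f=192/np.tan(np.radians(cal["fov_y"]/2))
    return q[0]/q[2]*f+cal["cx"],q[1]/q[2]*f+cal["cy"]
def cloud(cal,d):
    f=192/np.tan(np.radians(cal["fov_y"]/2)); v,u=np.mgrid[:d.shape[0],:d.shape[1]]
    P=np.stack([(u-cal["cx"])/f*d,(v-cal["cy"])/f*d,d],-1)
    return P@rot(cal["orientation"]).T+np.array(cal["origin"])
def find(n,cal,ts,k='pinpoint'):
    for t in ts:
        for o in getattr(r,k)(n,t): 
            p=w(cal,o["at"]); print(n,t,round(o["conf"],2),p.round(3),np.round(px(cal,p)),{a:b for a,b in o.items() if a not in("conf","at")})
E
python3 - <<'E'
from h import *
print(r.get_state())
for n in("top","scene"):
    cal,im,d=shot(n,n+'1.png'); print(cal); np.save(n+'d.npy',d)
    find(n,cal,["rail_seat","rail_face","knob_grip","bracket_grip","bracket_face"]+(["saucer","tape","paste","tile"] if n=="top" else []))
    find(n,cal,["bracket_grip"],"boxes_of")
a=np.hstack([cv2.imread('pics/top1.png'),cv2.imread('pics/scene1.png')])
E
```

```text
{'time_s': 0.0, 'joints': array([ 8.68665540e+01,  2.05894264e+01,  6.33944680e-01, -2.16719642e-02,
       -7.01363351e+01, -1.65061599e+01]), 'qd': array([-0.0614419 ,  0.03277263, -0.06618727,  0.0476504 ,  0.02912962,
       -0.10186943]), 'joint_torque': array([ 2.71109166e-03, -5.82714236e+01,  2.93059194e+01,  6.99727759e+00,
        6.92254049e-03, -1.33643566e-04]), 'tcp_pos': array([0.22672856, 0.63525439, 0.22564179]), 'eef_rot': array([ 1.79906178e+02, -6.55597714e-03, -1.96469806e+01]), 'contact_force': array([ 0.17818586,  0.87516487, -0.44965559]), 'moment': array([ 0.03971085, -0.03813417,  0.0500309 ]), 'gripper_width': 0.08754453261172936}
{'fov_y': 55.86986916395102, 'cx': 253.6482943795002, 'cy': 192.64430357110214, 'origin': array([ 0.46408484, -0.02991274,  0.99640771]), 'orientation': array([-178.07869267,    1.83818111,  -89.33925812])}
top rail_seat 0.92 [ 0.579 -0.114  0.015] [297. 163.] {}
top rail_face 0.8 [ 0.582 -0.116  0.039] [299. 161.] {}
top knob_grip 0.91 [ 0.515 -0.234  0.047] [344. 186.] {}
top bracket_grip 0.92 [0.509 0.33  0.025] [133. 187.] {}

[... 766 characters left out ...]
ay([-138.04502242,    0.43854586,  -26.7344761 ])}
scene rail_seat 0.6 [ 0.582 -0.119  0.015] [288. 203.] {}
scene rail_face 0.76 [ 0.584 -0.115  0.036] [288. 198.] {}
scene knob_grip 0.78 [ 0.51  -0.235  0.046] [286. 230.] {}
scene bracket_grip 0.73 [0.473 0.195 0.031] [220. 152.] {}
scene bracket_grip 0.69 [0.507 0.329 0.023] [214. 129.] {}
scene bracket_grip 0.6 [0.661 0.326 0.002] [250. 122.] {}
scene bracket_face 0.76 [0.552 0.323 0.024] [226. 127.] {}
scene bracket_face 0.73 [0.457 0.135 0.029] [222. 164.] {}
scene bracket_grip 0.74 [0.466 0.146 0.045] [223. 158.] {}
scene bracket_grip 0.56 [0.525 0.32  0.033] [219. 127.] {}
scene bracket_grip 0.21 [ 0.388 -0.355  0.025] [269. 281.] {}
```

View pics/top1.png

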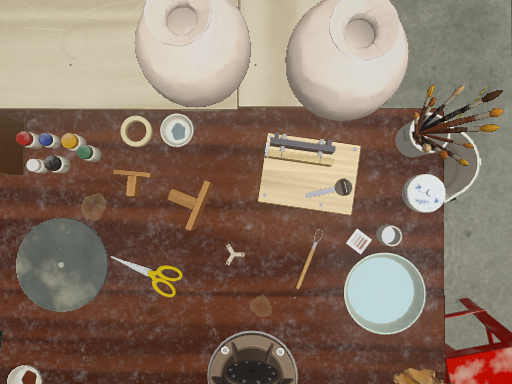

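View pics/scene1.png

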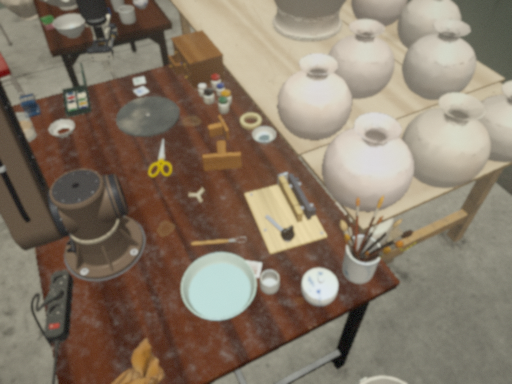

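Top view: jig at about (310,170), knob (344,186) with its finger to (307,192). T-brackets: A at (132,180), plate about 36 px ≈ 95–100 mm; B at (190,203), plate about 50 px ≈ 130 mm. A is smaller and matches the 100 mm plate, so I confirm it in one crop along with the jig.

Run:
```python
from h import *
im=cv2.imread('pics/top1.png'); cal=r.get_calibration("top"); d=np.load('topd.npy'); P=cloud(cal,d)
a=cv2.resize(im[120:240,105:225],None,fx=3.3,fy=3.3,interpolation=cv2.INTER_CUBIC)
b=cv2.resize(im[120:240,250:370],None,fx=3.3,fy=3.3,interpolation=cv2.INTER_CUBIC)
cv2.imwrite('pics/crop1.png',np.hstack([a,b]))
def rect(m,name):
    m=m.astype(np.uint8); n,l,s,c=cv2.connectedComponentsWithStats(m)
    for i in range(1,n):
        if s[i,4]>25:
            q=P[l==i]; rc=cv2.minAreaRect(q[:,:2].astype(np.float32)); print(name,s[i],"z",np.median(q[:,2]).round(4),np.round(rc[0],3),np.round(rc[1],3),round(rc[2],1))
z=P[...,2]; print("table z",np.median(z[240:300,190:290]))
for lo,hi,sl in((.03,.075,(slice(120,240),slice(105,225))),(.05,.075,(slice(120,240),slice(250,370))),(.006,.02,(slice(120,240),slice(250,370)))):
    m=np.zeros(z.shape,bool); m[sl]=(z[sl]>lo)&(z[sl]<hi); rect(m,(lo,hi))
```

```text
table z -0.0010378755326338474
(0.03, 0.075) [160 120  10  25  47] z 0.0316 [0.656 0.247] [0.066 0.019] 11.4
(0.03, 0.075) [188 120   5  20  30] z 0.0332 [0.665 0.175] [0.052 0.011] 1.5
(0.03, 0.075) [170 141  18   6  28] z 0.0331 [0.625 0.205] [0.008 0.047] 10.7
(0.03, 0.075) [113 169  40  28 398] z 0.0463 [0.518 0.329] [0.101 0.067] 85.4
(0.03, 0.075) [167 180  45  51 797] z 0.0632 [0.475 0.181] [0.092 0.135] 68.6
(0.05, 0.075) [270 137  66  16 442] z 0.0611 [ 0.622 -0.124] [0.17  0.017] 82.4
(0.05, 0.075) [264 143  70  22 515] z 0.0603 [ 0.592 -0.115] [0.179 0.032] 78.7
(0.05, 0.075) [341 178   8  17  79] z 0.0561 [ 0.515 -0.235] [0.043 0.012] 12.9
(0.006, 0.02) [266 133  14  18  92] z 0.0117 [ 0.636 -0.046] [0.052 0.031] 15.0
(0.006, 0.02) [286 135  33   8 116] z 0.0113 [ 0.644 -0.128] [0.088 0.011] 82.6
(0.006, 0.02) [ 258  142  102   73 4485] z 0.0114 [ 0.551 -0.147] [0.255 0.19 ] 82.5
(0.006, 0.02) [284 148  34   8 127] z 0.0118 [ 0.61  -0.124] [0.089 0.01 ] 82.5
(0.006, 0.02) [351 231  18   9  60] z 0.0069 [ 0.385 -0.285] [0.022 0.046] 0.7
```

View pics/crop1.png

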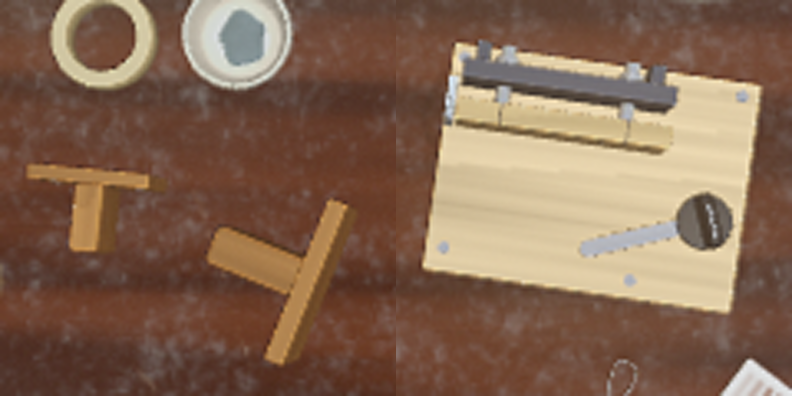

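Crop: left panel, A at (90,205) has a 101×67 mm footprint and is the smaller bracket; B at (285,280) measures 135 mm. Right panel: jig, rail, and the finger lying across. Estimates: jig yaw -7.5°, knob bar at 12.9° (finger about 1.21 rad), bracket A yaw -4.6°. Moving to the knob first.

>>> send_rows:
  motion:
    - {"travel": [0.0225,0.0228,0],"spin": 0}
    - {"travel": [0.0225,0.0228,0],"spin": 0}
    - {"travel": [0.0225,0.0228,0],"spin": 0}
    - {"travel": [0.0225,0.0228,0],"spin": 0}
    - {"travel": [0.0225,0.0228,0],"spin": 0}
  gripper: 0.0

```text
time_s: 1.32
tcp_pos: [0.2941, 0.4904, 0.224]
eef_rot: [179.9, -0.0, -19.3]
contact_force: [0.6, 0.4, -0.0]
gripper_width: 0.0597
```

>>> send_rows:
  motion:
    - {"travel": [0.0225,0.0228,0],"spin": 0}
    - {"travel": [0.0225,0.0228,0],"spin": 0}
    - {"travel": [0.0225,0.0228,0],"spin": 0}
    - {"travel": [0.0225,0.0228,0],"spin": 0}
    - {"travel": [0.0225,0.0228,0],"spin": 0}

```text
time_s: 1.73
tcp_pos: [0.3646, 0.3382, 0.225]
eef_rot: [-179.9, -0.1, -19.2]
contact_force: [0.9, 1.1, 0.4]
gripper_width: 0.0441
```

>>> send_rows:
  motion:
    - {"travel": [0.0225,0.0228,0],"spin": 0}
    - {"travel": [0.0225,0.0228,0],"spin": 0}
    - {"travel": [0.0225,0.0228,0],"spin": 0}
    - {"travel": [0.0225,0.0228,0],"spin": 0}
    - {"travel": [0.0225,0.0228,0],"spin": 0}

```text
time_s: 2.15
tcp_pos: [0.4354, 0.1861, 0.2268]
eef_rot: [-179.7, -0.2, -19.1]
contact_force: [0.3, 0.4, 0.8]
gripper_width: 0.0441
```

>>> send_rows:
  motion:
    - {"travel": [0.0151,0.0253,0],"spin": 0}
    - {"travel": [0.0151,0.0253,0],"spin": 0}
    - {"travel": [0.0151,0.0253,0],"spin": 0}
    - {"travel": [0.0151,0.0253,0],"spin": 0}
    - {"travel": [0.0151,0.0253,0],"spin": 0}

```text
time_s: 2.57
tcp_pos: [0.4671, 0.0343, 0.2279]
eef_rot: [-179.5, -0.3, -19.1]
contact_force: [0.5, 0.0, -0.5]
gripper_width: 0.0439
```

>>> send_rows:
  motion:
    - {"travel": [0.0151,0.0253,0],"spin": 0}
    - {"travel": [0.0151,0.0253,0],"spin": 0}
    - {"travel": [0.0151,0.0253,0],"spin": 0}
    - {"travel": [0.0151,0.0253,0],"spin": 0}
    - {"travel": [0.0151,0.0253,0],"spin": 0}

```text
time_s: 2.98
tcp_pos: [0.4976, -0.1177, 0.2292]
eef_rot: [-179.4, -0.5, -19.0]
contact_force: [-0.0, 0.5, -0.5]
gripper_width: 0.0439
```

>>> send_rows:
  motion:
    - {"travel": [0,0,0],"spin": 7}
    - {"travel": [0,0,0],"spin": 7}
    - {"travel": [0,0,0],"spin": 7}
    - {"travel": [0,0,0],"spin": 7}
    - {"travel": [0,0,0],"spin": 7}

```text
time_s: 3.4
tcp_pos: [0.498, -0.125, 0.2292]
eef_rot: [-179.2, -0.1, -54.7]
contact_force: [0.5, 1.0, 0.1]
gripper_width: 0.0437
```

>>> send_rows:
  motion:
    - {"travel": [0,0,0],"spin": 7}
    - {"travel": [0,0,0],"spin": 7}
    - {"travel": [0,0,0],"spin": 7}
    - {"travel": [0,0,0],"spin": 7}
    - {"travel": [0,0,0],"spin": 7}

```text
time_s: 3.82
tcp_pos: [0.4979, -0.1255, 0.2299]
eef_rot: [-179.2, 0.4, -90.5]
contact_force: [0.4, -0.3, 0.0]
gripper_width: 0.0438
```

>>> send_rows:
  motion:
    - {"travel": [0,0,0],"spin": 7}
    - {"travel": [0,0,0],"spin": 7}
    - {"travel": [0,0,0],"spin": 7}
    - {"travel": [0,0,0],"spin": 7}
    - {"travel": [0,0,0],"spin": 7}

```text
time_s: 4.23
tcp_pos: [0.4979, -0.1256, 0.2307]
eef_rot: [-179.5, 0.8, -126.3]
contact_force: [0.2, 0.2, 0.4]
gripper_width: 0.0438
```

>>> send_rows:
  motion:
    - {"travel": [0,0,0],"spin": 7}
    - {"travel": [0,0,0],"spin": 7}
    - {"travel": [0,0,0],"spin": 7}
    - {"travel": [0,0,0],"spin": 7}
    - {"travel": [0,0,0],"spin": 7}

```text
time_s: 4.65
tcp_pos: [0.4979, -0.1256, 0.2316]
eef_rot: [179.9, 1.1, -162.1]
contact_force: [-0.9, 0.0, -0.0]
gripper_width: 0.0437
```

```bash
cat >> h.py <<'E'
def go(p,yaw=None):
    s=r.get_state(); M=rot(s["eef_rot"]); d=M.T@(np.array(p)-s["tcp_pos"])
    print("t",round(s["time_s"],2),"tcp",s["tcp_pos"].round(4),s["eef_rot"].round(1),"shift",d.round(4),"spin",None if yaw is None else round(-((yaw-s["eef_rot"][2]+180)%360-180),1))
E
python3 - <<'E'
from h import *
cal,im,d=shot("wrist","w1.png"); P=cloud(cal,d); z=P[...,2]
find("wrist",cal,["knob_grip","rail_seat","rail_face"])
for lo,hi in((.052,.066),(.006,.018)):
    m=((z>lo)&(z<hi)).astype(np.uint8); n,l,s,c=cv2.connectedComponentsWithStats(m)
    for i in range(1,n):
        if s[i,4]>150:
            q=P[l==i]; rc=cv2.minAreaRect(q[:,:2].astype(np.float32)); print(lo,s[i],np.median(q[:,2]).round(4),np.round(rc[0],4),np.round(rc[1],3),round(rc[2],1))
go([.515,-.235,.15],-167.1)
E
```

```text
wrist rail_seat 0.68 [ 0.576 -0.119  0.01 ] [238. 227.] {}
wrist rail_face 0.79 [ 0.583 -0.119  0.033] [235. 239.] {}
0.052 [135 132  13  44 521] 0.0555 [ 0.5152 -0.2359] [0.043 0.012] 13.7
0.052 [477 207  35  39 446] 0.0593 [0.4738 0.1335] [0.005 0.045] 67.8
0.052 [155 214  47  24 496] 0.0594 [ 0.5816 -0.1811] [0.046 0.018] 81.8
0.052 [210 235  64  28 825] 0.0595 [ 0.5908 -0.1115] [0.074 0.019] 82.6
0.052 [237 295  54  20 562] 0.0605 [ 0.6297 -0.0696] [0.059 0.017] 82.7
0.006 [249   0  33  32 365] 0.0089 [ 0.3507 -0.1605] [0.01 0.04] 68.0
0.006 [ 439   40   59   56 1081] 0.0125 [0.3365 0.0581] [0.05  0.055] 30.2
0.006 [   91    74   265   186 23334] 0.0107 [ 0.5516 -0.1475] [0.255 0.189] 82.5
0.006 [448 167  64  61 561] 0.012 [0.4571 0.139 ] [0.003 0.094] 68.8
0.006 [  0 186  10  45 252] 0.0116 [ 0.6405 -0.3853] [0.055 0.011] 7.3
t 4.85 tcp [ 0.4979 -0.1256  0.2315] [ 179.9    1.1 -161.5] shift [ 0.02   -0.1092  0.0811] spin 5.6
```

View pics/w1.png

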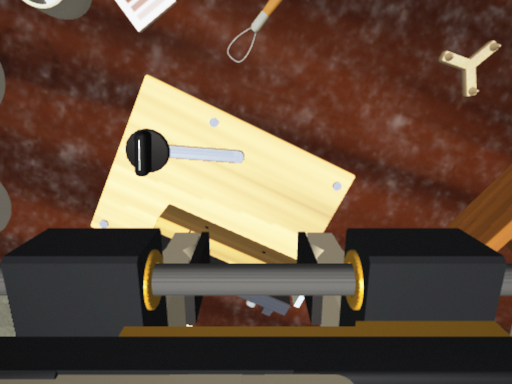

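Wrist view: knob at (145,152), finger pointing right to (243,157), rail at about (210,235). Depth gives the knob at (0.515,-0.2355) with the bar at 13.3°.

>>> send_rows:
  motion:
    - {"travel": [0.005,-0.0272,0.028],"spin": 0}
    - {"travel": [0.005,-0.0272,0.028],"spin": 0}
    - {"travel": [0.005,-0.0272,0.028],"spin": 0}
    - {"travel": [0.005,-0.0272,0.028],"spin": 0}
    - {"travel": [0,0,0],"spin": 5}

```text
time_s: 5.27
tcp_pos: [0.5213, -0.2367, 0.119]
eef_rot: [-180.0, 1.7, -164.7]
contact_force: [-0.9, -0.1, -0.5]
gripper_width: 0.0437
```

```bash
python3 -c "
from h import *
go([.515,-.2355,.038],-166.7)"
```

```text
t 5.27 tcp [ 0.5213 -0.2367  0.119 ] [-180.     1.7 -164.7] shift [0.0082 0.0029 0.0807] spin 2.0
```

>>> send_rows:
  motion:
    - {"travel": [0.005,0.0015,0.01],"spin": 2}
    - {"travel": [0.0025,0.001,0.018],"spin": 0}
    - {"travel": [0.0008,0.0004,0.018],"spin": 0}
    - {"travel": [0.0,0,0.018],"spin": 0}
    - {"travel": [0,0,0.015],"spin": 0}

```text
time_s: 5.68
tcp_pos: [0.5158, -0.2392, 0.0368]
eef_rot: [-179.9, 1.7, -166.1]
contact_force: [0.2, 0.3, -1.0]
gripper_width: 0.0438
```

```bash
python3 -c "
from h import *
go([.515,-.2355,.038],-166.7)"
```

```text
t 5.68 tcp [ 0.5158 -0.2392  0.0368] [-179.9    1.7 -166.1] shift [-0.0002  0.0038 -0.0012] spin 0.6
```

>>> send_rows:
  motion:
    - {"travel": [0,0.004,-0.001],"spin": 0.6}
    - {"travel": [0,0,0],"spin": 0}

```text
time_s: 5.85
tcp_pos: [0.5127, -0.235, 0.0347]
eef_rot: [180.0, 1.4, -166.4]
contact_force: [-0.1, 0.2, 1.1]
gripper_width: 0.0436
```

>>> send_rows:
  motion:
    - {"travel": [0,0,0],"spin": 0}
    - {"travel": [0,0,0],"spin": 0}
    - {"travel": [0,0,0],"spin": 0}
    - {"travel": [0,0,0],"spin": 0}
    - {"travel": [0,0,0],"spin": 0}
  gripper: -1
  squeeze: 20

```text
time_s: 6.27
tcp_pos: [0.515, -0.2349, 0.0387]
eef_rot: [-179.9, 1.7, -166.0]
contact_force: [0.2, -1.3, -2.7]
gripper_width: 0.0158
```

>>> send_rows:
  motion:
    - {"travel": [0,0,0],"spin": 0}
    - {"travel": [0,0,0],"spin": 0}
    - {"travel": [0,0,0],"spin": 0}

```text
time_s: 6.52
tcp_pos: [0.5156, -0.2369, 0.0388]
eef_rot: [-179.7, 1.8, -166.0]
contact_force: [0.8, 2.1, -1.6]
gripper_width: 0.0116
```

>>> send_rows:
  motion:
    - {"travel": [0,0,0],"spin": -5}
    - {"travel": [0,0,0],"spin": -5}
    - {"travel": [0,0,0],"spin": -5}
    - {"travel": [0,0,0],"spin": -5}
    - {"travel": [0,0,0],"spin": -5}

```text
time_s: 6.93
tcp_pos: [0.5154, -0.2365, 0.0389]
eef_rot: [-179.0, 1.5, -140.2]
contact_force: [1.7, -0.2, -4.2]
gripper_width: 0.0117
```

>>> send_rows:
  motion:
    - {"travel": [0,0,0],"spin": -5}
    - {"travel": [0,0,0],"spin": -5}
    - {"travel": [0,0,0],"spin": -5}
    - {"travel": [0,0,0],"spin": -5}
    - {"travel": [0,0,0],"spin": -5}

```text
time_s: 7.35
tcp_pos: [0.5151, -0.2363, 0.0389]
eef_rot: [-178.5, 1.0, -113.9]
contact_force: [1.8, -1.2, -2.8]
gripper_width: 0.012
```

```bash
python3 -c "
from h import *
go([.515,-.2355,.038],-97.5);print(r.get_state()['moment'])"
```

```text
t 7.35 tcp [ 0.5151 -0.2363  0.0389] [-178.5    1.  -113.9] shift [-0.0007  0.0005  0.0009] spin -16.4
[-0.0901158  -0.11181981 -0.05890627]
```

>>> send_rows:
  motion:
    - {"travel": [0,0,0],"spin": -5}
    - {"travel": [0,0,0],"spin": -5}
    - {"travel": [0,0,0],"spin": -4}
    - {"travel": [0,0,0],"spin": -3}
    - {"travel": [0,0,0],"spin": -3}

```text
time_s: 7.77
tcp_pos: [0.5149, -0.2362, 0.0389]
eef_rot: [-178.2, 0.4, -92.7]
contact_force: [1.8, -2.1, -3.4]
gripper_width: 0.0123
```

```bash
python3 -c "
from h import *
go([.515,-.2355,.038],-97.5);print(r.get_state()['moment'])"
```

```text
t 7.77 tcp [ 0.5149 -0.2362  0.0389] [-178.2    0.4  -92.7] shift [-0.0007 -0.      0.0009] spin 4.8
[-0.60768688 -0.14826096 -0.61129377]
```

>>> send_rows:
  motion:
    - {"travel": [0,0,0],"spin": -1}
    - {"travel": [0,0,0],"spin": 0}

```text
time_s: 7.93
tcp_pos: [0.5149, -0.2362, 0.0389]
eef_rot: [-178.2, 0.3, -91.7]
contact_force: [0.2, -1.6, -3.4]
gripper_width: 0.013
```

>>> send_rows:
  motion:
    - {"travel": [0,0,0],"spin": 0}
    - {"travel": [0,0,0],"spin": 0}
    - {"travel": [0,0,0],"spin": 0}
    - {"travel": [0,0,0],"spin": 0}
  gripper: 0

```text
time_s: 8.27
tcp_pos: [0.5154, -0.2362, 0.0399]
eef_rot: [-178.2, 0.3, -91.8]
contact_force: [0.1, 0.5, -0.2]
gripper_width: 0.0342
```

>>> send_rows:
  motion:
    - {"travel": [0,0,-0.025],"spin": 0}
    - {"travel": [0,0,-0.035],"spin": 0}
    - {"travel": [0,0,-0.035],"spin": 0}
    - {"travel": [0,0,-0.035],"spin": 0}
    - {"travel": [0,0,-0.03],"spin": 0}

```text
time_s: 8.68
tcp_pos: [0.5053, -0.2359, 0.1985]
eef_rot: [-179.1, 0.4, -91.9]
contact_force: [0.3, -0.7, -0.2]
gripper_width: 0.0436
```

Run:
```python
from h import *
# clear view first? try both cameras
for n in("wrist","top"):
    cal,im,d=shot(n,n+"2.png"); P=cloud(cal,d); z=P[...,2]
    m=((z>.052)&(z<.0585)&(abs(P[...,0]-.515)<.035)&(abs(P[...,1]+.2355)<.035))
    if m.sum()>20:
        q=P[m]; rc=cv2.minAreaRect(q[:,:2].astype(np.float32)); print(n,m.sum(),np.round(rc[0],4),np.round(rc[1],3),round(rc[2],1))
go([.505,.20,.22],-4.6)
```

```text
wrist 592 [ 0.5153 -0.2372] [0.043 0.012] 82.8
t 8.78 tcp [ 0.5083 -0.2367  0.2023] [-178.6    0.3  -91.9] shift [-0.4365  0.0174 -0.0157] spin -87.3
```

View pics/wrist2.png

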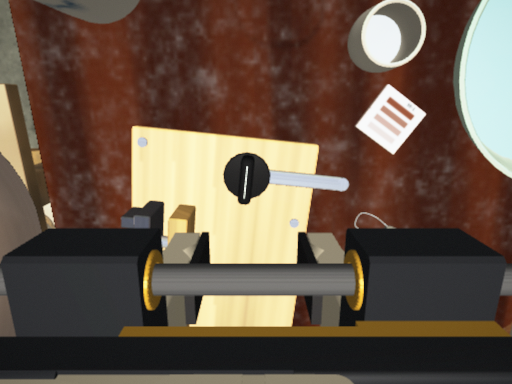

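Wrist view: finger at (345,183) now points away from the rail, and the bar measures 82.8° against the jig's 82.5°, so the knob is at its end stop. On to bracket A.

>>> send_rows:
  motion:
    - {"travel": [-0.0373,0.0064,-0.0012],"spin": 0}
    - {"travel": [-0.0373,0.0064,-0.0012],"spin": 0}
    - {"travel": [-0.0373,0.0064,-0.0012],"spin": 0}
    - {"travel": [-0.0373,0.0064,-0.0012],"spin": 0}
    - {"travel": [-0.0373,0.0064,-0.0012],"spin": 0}
  gripper: 0.2

```text
time_s: 9.2
tcp_pos: [0.4828, -0.0493, 0.2094]
eef_rot: [-178.3, 0.3, -92.6]
contact_force: [0.5, 0.5, -0.7]
gripper_width: 0.0529
```

>>> send_rows:
  motion:
    - {"travel": [-0.0373,0.0064,-0.0012],"spin": 0}
    - {"travel": [-0.0373,0.0064,-0.0012],"spin": 0}
    - {"travel": [-0.0373,0.0064,-0.0012],"spin": 0}
    - {"travel": [-0.0373,0.0064,-0.0012],"spin": 0}
    - {"travel": [-0.0373,0.0064,-0.0012],"spin": 0}

```text
time_s: 9.62
tcp_pos: [0.4553, 0.1469, 0.2161]
eef_rot: [-178.2, 0.4, -92.7]
contact_force: [2.2, -0.2, -0.2]
gripper_width: 0.0527
```

>>> send_rows:
  motion:
    - {"travel": [-0.0373,0.0064,-0.0012],"spin": 0}
    - {"travel": [-0.0373,0.0064,-0.0012],"spin": 0}
    - {"travel": [-0.0373,0.0064,-0.0012],"spin": 0}
    - {"travel": [-0.0373,0.0064,-0.0012],"spin": 0}
    - {"travel": [-0.0373,0.0064,-0.0012],"spin": 0}

```text
time_s: 10.03
tcp_pos: [0.4273, 0.3441, 0.2232]
eef_rot: [-178.1, 0.5, -92.7]
contact_force: [2.0, 0.9, 0.9]
gripper_width: 0.0523
```

>>> send_rows:
  motion:
    - {"travel": [0,0,0],"spin": -7}
    - {"travel": [0,0,0],"spin": -7}
    - {"travel": [0,0,0],"spin": -7}
    - {"travel": [0,0,0],"spin": -7}
    - {"travel": [0,0,0],"spin": -7}

```text
time_s: 10.45
tcp_pos: [0.4246, 0.3535, 0.2205]
eef_rot: [-178.2, -0.7, -56.9]
contact_force: [0.8, 0.1, 0.3]
gripper_width: 0.0526
```

>>> send_rows:
  motion:
    - {"travel": [0,0,0],"spin": -7}
    - {"travel": [0,0,0],"spin": -7}
    - {"travel": [0,0,0],"spin": -7}
    - {"travel": [0,0,0],"spin": -7}
    - {"travel": [0,0,0],"spin": -7}

```text
time_s: 10.87
tcp_pos: [0.4235, 0.3533, 0.2185]
eef_rot: [-179.0, -1.6, -21.1]
contact_force: [-0.3, 0.0, -0.5]
gripper_width: 0.0528
```

>>> send_rows:
  motion:
    - {"travel": [0,0,0],"spin": -7}
    - {"travel": [0,0,0],"spin": -7}
    - {"travel": [0,0,0],"spin": 0}

```text
time_s: 11.12
tcp_pos: [0.423, 0.353, 0.2175]
eef_rot: [-179.5, -1.7, -6.4]
contact_force: [-0.0, 0.2, 0.7]
gripper_width: 0.0526
```

```bash
cat > brk.py <<'E'
from h import *
cal,im,d=shot("wrist","wb.png"); P=cloud(cal,d); z=P[...,2]
find("wrist",cal,["bracket_grip","bracket_face"])
m=((z>.035)&(z<.06)&(P[...,0]>.40)&(P[...,0]<.6)&(P[...,1]>.25)&(P[...,1]<.42))
q=P[m]; rc=cv2.minAreaRect(q[:,:2].astype(np.float32)); print(m.sum(),"z",np.percentile(q[:,2],[5,50,95]).round(4),np.round(rc[0],4),np.round(rc[1],4),round(rc[2],1))
go([.5095,.3297,.010],-4.6)
E
python3 brk.py
```

```text
wrist bracket_grip 0.9 [0.481 0.194 0.032] [411. 105.] {}
wrist bracket_grip 0.62 [0.512 0.332 0.022] [267.  89.] {}
wrist bracket_face 0.93 [0.55  0.329 0.024] [265.  47.] {}
wrist bracket_face 0.75 [0.46  0.139 0.035] [470. 121.] {}
3339 z [0.0418 0.0459 0.0497] [0.5194 0.3279] [0.0997 0.0672] 85.0
t 11.27 tcp [0.423  0.353  0.2176] [-179.5   -1.7   -7. ] shift [0.0823 0.0144 0.2101] spin -2.4
```

View pics/wb.png

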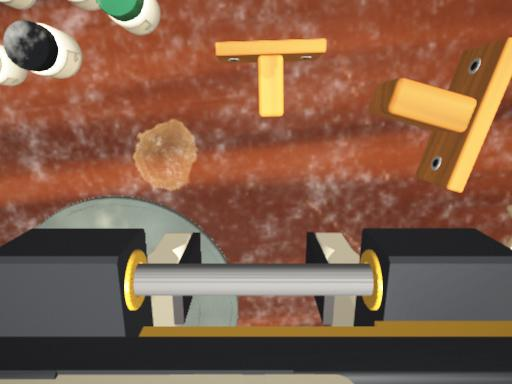

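Wrist view: small bracket A with plate (270,47) and rib (270,88), B at (450,110). A's depth footprint is 99.7×67 mm. Grip point at (0.5105,0.329), yaw -5°.

>>> send_rows:
  motion:
    - {"travel": [0.0165,0.003,0.024],"spin": -2}
    - {"travel": [0.0165,0.003,0.024],"spin": 0}
    - {"travel": [0.0165,0.003,0.024],"spin": 0}
    - {"travel": [0.0165,0.003,0.024],"spin": 0}
    - {"travel": [0.0165,0.003,0.024],"spin": 0}

```text
time_s: 11.68
tcp_pos: [0.5115, 0.3354, 0.1041]
eef_rot: [-178.7, -2.2, -5.7]
contact_force: [0.5, 0.8, -0.3]
gripper_width: 0.0525
```

>>> send_rows:
  motion:
    - {"travel": [0,0,0],"spin": 0}

```text
time_s: 11.77
tcp_pos: [0.5116, 0.3328, 0.0988]
eef_rot: [-179.0, -2.0, -6.0]
contact_force: [-0.4, -0.5, -0.5]
gripper_width: 0.0525
```

```bash
python3 -c "
from h import *
go([.5105,.329,.010],-5)"
```

```text
t 11.77 tcp [0.5116 0.3328 0.0988] [-179.   -2.   -6.] shift [-0.0038  0.0054  0.0887] spin -1.0
```

>>> send_rows:
  motion:
    - {"travel": [-0.0013,0.0015,0.018],"spin": -1}
    - {"travel": [-0.0008,0.001,0.018],"spin": 0}
    - {"travel": [-0.0008,0.001,0.018],"spin": 0}
    - {"travel": [-0.0005,0.001,0.016],"spin": 0}
    - {"travel": [-0.0004,0.0008,0.009],"spin": 0}

```text
time_s: 12.18
tcp_pos: [0.5127, 0.3296, 0.0183]
eef_rot: [-178.9, -2.1, -6.1]
contact_force: [-0.7, -0.2, 0.2]
gripper_width: 0.0526
```

>>> send_rows:
  motion:
    - {"travel": [0,0,0],"spin": 0}

```text
time_s: 12.27
tcp_pos: [0.5118, 0.3287, 0.0166]
eef_rot: [-179.1, -2.0, -6.2]
contact_force: [0.2, -0.1, -0.5]
gripper_width: 0.0529
```

```bash
python3 -c "
from h import *
go([.5105,.329,.010],-5)"
```

```text
t 12.27 tcp [0.5118 0.3287 0.0166] [-179.1   -2.    -6.2] shift [-0.0016 -0.0001  0.0066] spin -1.2
```

>>> send_rows:
  motion:
    - {"travel": [-0.0015,0,0.006],"spin": -1.2}
    - {"travel": [0,0,0],"spin": 0}

```text
time_s: 12.43
tcp_pos: [0.5107, 0.3295, 0.0111]
eef_rot: [-179.1, -2.1, -5.0]
contact_force: [-1.2, -0.1, 0.6]
gripper_width: 0.0523
```

>>> send_rows:
  motion:
    - {"travel": [0,0,0],"spin": 0}
    - {"travel": [0,0,0],"spin": 0}
    - {"travel": [0,0,0],"spin": 0}
    - {"travel": [0,0,0],"spin": 0}
    - {"travel": [0,0,0],"spin": 0}
  gripper: -1
  squeeze: 30

```text
time_s: 12.85
tcp_pos: [0.512, 0.3316, 0.0147]
eef_rot: [-178.8, -2.3, -5.0]
contact_force: [-0.3, -0.9, -0.3]
gripper_width: 0.0248
```

>>> send_rows:
  motion:
    - {"travel": [0,0,0],"spin": 0}
    - {"travel": [0,0,0],"spin": 0}

```text
time_s: 13.02
tcp_pos: [0.5119, 0.3313, 0.0152]
eef_rot: [-178.8, -2.3, -5.0]
contact_force: [-0.5, 0.1, 0.1]
gripper_width: 0.024
```

```bash
python3 brk.py
```

```text
wrist bracket_grip 0.61 [0.51  0.334 0.024] [248. 265.] {}
wrist bracket_face 0.59 [0.555 0.328 0.023] [252. 169.] {}
14830 z [0.0397 0.0482 0.0504] [0.5215 0.3301] [0.0995 0.0637] 84.5
t 13.17 tcp [0.5119 0.3314 0.0151] [-178.8   -2.3   -5. ] shift [-0.0024  0.002   0.005 ] spin -0.4
```

Grip holds at 24.0 mm, matching the rib. Lifting and carrying.

>>> send_rows:
  motion:
    - {"travel": [0,0,-0.015],"spin": 0}
    - {"travel": [0,0,-0.02],"spin": 0}
    - {"travel": [0,0,-0.025],"spin": 0}
    - {"travel": [0,0,-0.025],"spin": 0}
    - {"travel": [0,0,-0.02],"spin": 0}

```text
time_s: 13.58
tcp_pos: [0.5045, 0.3265, 0.1165]
eef_rot: [-179.4, -1.8, -5.1]
contact_force: [0.6, 0.5, -1.4]
gripper_width: 0.0239
```

>>> send_rows:
  motion:
    - {"travel": [0.001,0.012,0],"spin": 0.5}
    - {"travel": [0.002,0.025,0],"spin": 0.5}
    - {"travel": [0.0025,0.0338,0],"spin": 0.5}
    - {"travel": [0.0025,0.0338,0],"spin": 0.5}
    - {"travel": [0.0025,0.0338,0],"spin": 0.3}

```text
time_s: 14.0
tcp_pos: [0.5027, 0.1913, 0.119]
eef_rot: [-178.8, -2.2, -7.1]
contact_force: [0.9, 0.4, -1.0]
gripper_width: 0.0238
```

>>> send_rows:
  motion:
    - {"travel": [0.0025,0.0338,0],"spin": 0}
    - {"travel": [0.0025,0.0338,0],"spin": 0}
    - {"travel": [0.0025,0.0338,0],"spin": 0}
    - {"travel": [0.0025,0.0338,0],"spin": 0}
    - {"travel": [0.0025,0.0338,0],"spin": 0}

```text
time_s: 14.42
tcp_pos: [0.4906, 0.0132, 0.1136]
eef_rot: [-178.8, -2.1, -7.1]
contact_force: [1.0, 0.8, -1.9]
gripper_width: 0.0238
```

>>> send_rows:
  motion:
    - {"travel": [0.0025,0.0338,0],"spin": 0}
    - {"travel": [0.0025,0.0338,0],"spin": 0}
    - {"travel": [0.0015,0.02,0],"spin": 0}
    - {"travel": [0,0.01,0],"spin": 0}
    - {"travel": [0,0,0],"spin": 0}

```text
time_s: 14.83
tcp_pos: [0.4799, -0.0954, 0.1092]
eef_rot: [-178.8, -1.9, -7.4]
contact_force: [0.5, 0.3, -2.1]
gripper_width: 0.0238
```

```bash
cat > jig.py <<'E'
from h import *
import sys
cal,im,d=shot("wrist",sys.argv[1]); P=cloud(cal,d); z=P[...,2]
find("wrist",cal,["rail_seat","rail_face","bracket_face","bracket_grip"])
S=np.array([.5808,-.1185]); a=np.radians(-7.5); ex=np.array([np.cos(a),np.sin(a)]); ey=np.array([-ex[1],ex[0]])
J=np.stack([(P[...,:2]-S)@ex,(P[...,:2]-S)@ey],-1)
def rc(m,n):
    m=m.astype(np.uint8); k,l,s,c=cv2.connectedComponentsWithStats(m)
    for i in range(1,k):
        if s[i,4]>200:
            q=J[l==i]; t=cv2.minAreaRect(q.astype(np.float32)); print(n,s[i],"z",np.percentile(z[l==i],[5,50,95]).round(4),"c",np.round(t[0],4),np.round(t[1],4),round(t[2],1),"x",np.percentile(q[:,0],[1,99]).round(4),"y",np.percentile(q[:,1],[1,99]).round(4))
near=(abs(J[...,0])<.17)&(abs(J[...,1])<.13)
rc(near&(z>.05)&(z<.068)&(J[...,0]>-.02),"rail+wall")
rc(near&(z>.07),"bracket")
st=r.get_state(); print("TCP in jig",(np.array(st["tcp_pos"][:2])-S)@ex,(np.array(st["tcp_pos"][:2])-S)@ey,"F jig",st["contact_force"][:2]@ex,st["contact_force"][:2]@ey,st["contact_force"][2],st["gripper_width"])
go(list(S-.075*ex)+[.10],-7.5)
E
python3 jig.py w3.png
```

```text
wrist rail_seat 0.73 [ 0.575 -0.116  0.013] [268.  71.] {}
wrist rail_face 0.74 [ 0.583 -0.118  0.035] [270.  54.] {}
wrist bracket_face 0.73 [ 0.522 -0.1    0.118] [253. 172.] {}
wrist bracket_face 0.44 [ 0.577 -0.117  0.015] [269.  69.] {}
wrist bracket_grip 0.72 [ 0.483 -0.094  0.114] [250. 251.] {}
rail+wall [  108     0   320    51 11752] z [0.0552 0.0597 0.0611] c [0.0148 0.004 ] [0.179  0.0274] 90.0 x [0.0014 0.0234] y [-0.083   0.0913]
bracket [    0   167   512   217 82854] z [0.134  0.1982 0.2174] c [-0.0867  0.0022] [0.0957 0.119 ] 27.0 x [-0.1166 -0.0615] y [-0.0487  0.0649]
TCP in jig -0.10216744827524393 0.0127375524011909 F jig 0.7693618031721114 0.4067390427131182 -1.6403281151682325 0.024124416938862647
t 15.08 tcp [ 0.4812 -0.0925  0.1098] [-178.8   -2.    -7.2] shift [0.0267 0.0131 0.0105] spin 0.3
```

View pics/w3.png

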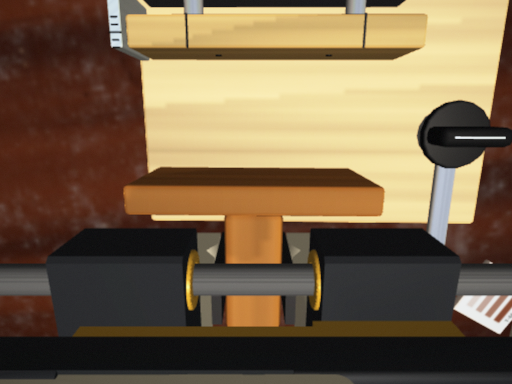

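Wrist view: bracket held squarely, its top back edge spanning columns 126–384 at row 192. Pencil lines on the rail at columns 187 and 364 (row 30), knob finger clear at (443,190). Aligning and lowering.

>>> send_rows:
  motion:
    - {"travel": [0.008,0.004,0.012],"spin": 0.3}
    - {"travel": [0.007,0.004,0.016],"spin": 0}
    - {"travel": [0.006,0.003,0.016],"spin": 0}
    - {"travel": [0.003,0.0015,0.016],"spin": 0}
    - {"travel": [0,0,0.008],"spin": 0}

```text
time_s: 15.5
tcp_pos: [0.5113, -0.1019, 0.0435]
eef_rot: [-178.6, -2.5, -7.0]
contact_force: [0.0, -0.6, -0.6]
gripper_width: 0.0241
```

>>> send_rows:
  motion:
    - {"travel": [0,0,0],"spin": 0}

```text
time_s: 15.58
tcp_pos: [0.5104, -0.1012, 0.0418]
eef_rot: [-178.7, -2.4, -7.0]
contact_force: [0.1, 0.3, -0.9]
gripper_width: 0.024
```

```bash
cat >> jig.py <<'E'
np.savez('last.npz',J=J,z=z,im=im)
# bracket plate top: band in jig coords
zt=float(sys.argv[2])
m=(abs(z-zt)<.004)&(J[...,0]<-.004)&(J[...,0]>-.075)&(abs(J[...,1])<.08)
rc(m,"plate")
E
python3 jig.py w4.png 0.07
```

```text
wrist rail_seat 0.55 [ 0.58  -0.119  0.011] [273. 107.] {}
wrist bracket_face 0.94 [ 0.553 -0.101  0.05 ] [243. 172.] {}
wrist bracket_grip 0.83 [ 0.513 -0.1    0.05 ] [250. 256.] {}
rail+wall [  59    0  450   16 5698] z [0.0509 0.0584 0.0611] c [ 0.036  -0.0012] [0.0029 0.1692] 0.1 x [0.0351 0.0372] y [-0.0828  0.0807]
rail+wall [   34     4   464    99 23160] z [0.0577 0.0598 0.0611] c [0.0185 0.0039] [0.1798 0.0341] 89.9 x [0.0015 0.0327] y [-0.0829  0.0917]
bracket [    0   181   512   203 77893] z [0.0723 0.1314 0.1503] c [-0.056   0.0002] [0.095 0.119] 26.8 x [-0.0856 -0.0308] y [-0.0509  0.0635]
TCP in jig -0.07070639301357048 0.007792457984937209 F jig 0.0008677231422333607 -0.21070193415468064 -1.6927388601825544 0.023925155187462497
t 15.83 tcp [ 0.5117 -0.1015  0.0444] [-178.6   -2.6   -7. ] shift [-0.0018  0.0064 -0.0559] spin 0.5
plate [ 131  179  251   10 1048] z [0.0665 0.0707 0.0738] c [-0.0312  0.0076] [0.0015 0.0976] 0.3 x [-0.0313 -0.0304] y [-0.0395  0.0549]
plate [ 215  215   78   48 2927] z [0.0691 0.0717 0.0728] c [-0.0542  0.0077] [0.0313 0.0219] 89.2 x [-0.0638 -0.0438] y [-0.0064  0.022 ]
```

View pics/w4.png

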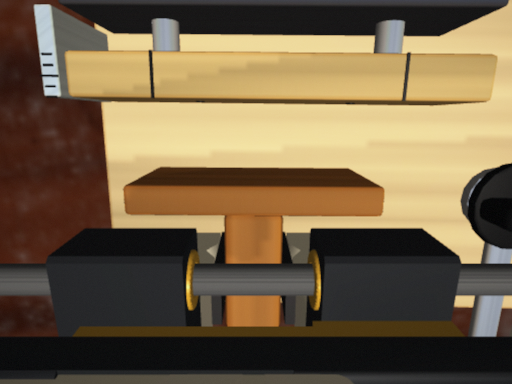

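Wrist view: pencil lines at columns 152 and 407 (row 75), plate top edge at columns 127–382 (row 188), so the bracket sits slightly left of centre. Putting numbers on that.

Run:
```python
import numpy as np
L=np.load('last.npz'); J,z,im=L['J'],L['z'],L['im']
g=im.sum(2).astype(int)
for row in(60,70,80,90):
    for a,b in((135,170),(390,425)):
        c=a+np.argmin(g[row,a:b]); print(row,c,J[row,c-3].round(4),J[row,c+3].round(4),z[row,c].round(4))
for row in (190,198,206):
    ok=[c for c in range(100,420) if .055<z[row,c]<.09]; print(row,ok[0],ok[-1],J[row,ok[0]+1].round(4),J[row,ok[-1]-1].round(4),z[row,250].round(4))
c=z[175:213,200]; print(c[::4].round(4), J[175:213:4,200,0].round(4))
```

```text
60 151 [0.0156 0.0504] [0.0157 0.0482] 0.0603
60 407 [ 0.0164 -0.0494] [ 0.0164 -0.0517] 0.0594
70 151 [0.0119 0.0506] [0.012  0.0484] 0.0603
70 406 [ 0.0128 -0.0498] [ 0.0126 -0.0514] 0.0601
80 152 [0.0081 0.0502] [0.0081 0.0479] 0.0604
80 405 [ 0.0089 -0.0489] [ 0.0089 -0.0512] 0.0594
90 152 [0.0043 0.0507] [0.0043 0.0482] 0.0605
90 404 [ 0.0052 -0.0489] [ 0.0053 -0.0517] 0.0599
190 124 384 [-0.0332  0.0567] [-0.0321 -0.0408] 0.0762
198 125 383 [-0.0362  0.0564] [-0.0351 -0.0407] 0.0757
206 125 383 [-0.0397  0.0571] [-0.0383 -0.0411] 0.0758
[0.0539 0.0639 0.0726 0.0759 0.0759 0.077  0.0767 0.0764 0.0758 0.0765] [-0.0309 -0.0308 -0.0308 -0.0317 -0.0332 -0.0345 -0.0362 -0.0378 -0.0395
 -0.0409]
```

Bracket centre is at y=+7.9 mm, pencil-line centre at -0.5 mm, gap to the rail 32 mm, underside 14 mm above the base. Shifting sideways, then lowering.

>>> send_rows:
  motion:
    - {"travel": [0,0.003,0.003],"spin": 0.2}
    - {"travel": [0,0.003,0.003],"spin": 0}
    - {"travel": [0,0.0024,0.004],"spin": 0}
    - {"travel": [0,0,0],"spin": 0}
    - {"travel": [0,0,0],"spin": 0}

```text
time_s: 16.25
tcp_pos: [0.5123, -0.1103, 0.0359]
eef_rot: [-178.5, -2.9, -7.2]
contact_force: [0.2, -0.1, -2.0]
gripper_width: 0.0235
```

```bash
cat > ms.py <<'E'
from h import *
import sys
cal,im,d=shot("wrist",sys.argv[1]); P=cloud(cal,d); z=P[...,2]
S=np.array([.5808,-.1185]); a=np.radians(-7.5); ex=np.array([np.cos(a),np.sin(a)]); ey=np.array([-ex[1],ex[0]])
J=np.stack([(P[...,:2]-S)@ex,(P[...,:2]-S)@ey],-1); g=im.sum(2).astype(int)
for row in (194,204):
    i=250; j=250
    zt=z[row,180]
    while abs(z[row,i]-zt)<.008:i-=1
    while abs(z[row,j]-zt)<.008:j+=1
    print("plate",row,i,j,J[row,i+2].round(4),J[row,j-2].round(4),"mid y",((J[row,i+2]+J[row,j-2])/2)[1].round(4),"top z",z[row,180].round(4),z[row,330].round(4))
m=(J[...,0]>-.01)&(J[...,0]<.05)&(z>.050)&(z<.066)&(abs(J[...,1])<.09)
for y0 in (.04,-.04,.07,-.07):
    k=m&(abs(J[...,1]-y0)<.004)
    if k.any(): x=np.sort(J[k][:,0]); gp=np.where(np.diff(x)>.002)[0]; print("rail/wall x at",y0,x[0].round(4),[(x[q].round(4),x[q+1].round(4)) for q in gp],x[-1].round(4))
rows=np.where(((z>.056)&(z<.064)&(J[...,0]>-.005)&(J[...,0]<.03)&(abs(J[...,1])<.03)).sum(1)>40)[0]
print("rail rows",rows.min() if len(rows) else None,rows.max() if len(rows) else None)
st=r.get_state(); p=(np.array(st["tcp_pos"][:2])-S); f=st["contact_force"]
print("TCPjig",(p@ex).round(4),(p@ey).round(4),st["tcp_pos"][2].round(4),st["eef_rot"].round(1),"F",(f[:2]@ex).round(1),(f[:2]@ey).round(1),f[2].round(1),"w",st["gripper_width"].round(4),"t",st["time_s"])
np.savez('last.npz',J=J,z=z,im=im)
E
python3 ms.py w5.png
```

```text
plate 194 123 385 [-0.0319  0.0477] [-0.031  -0.0498] mid y -0.001 top z 0.0716 0.0708
plate 204 206 384 [-0.0352  0.0161] [-0.0347 -0.0495] mid y -0.0167 top z 0.0706 0.0705
rail/wall x at 0.04 0.0015 [(np.float64(0.0196), np.float64(0.0351))] 0.0387
rail/wall x at -0.04 0.0014 [(np.float64(0.0196), np.float64(0.035))] 0.0385
rail/wall x at 0.07 0.0016 [(np.float64(0.0195), np.float64(0.0352))] 0.0385
rail/wall x at -0.07 0.0014 [(np.float64(0.0192), np.float64(0.0347))] 0.0385
rail rows 57 105Traceback (most recent call last):
  File "ms.py", line 19, in <module>
    print("TCPjig",(p@ex).round(4),(p@ey).round(4),st["tcp_pos"][2].round(4),st["eef_rot"].round(1),"F",(f[:2]@ex).round(1),(f[:2]@ey).round(1),f[2].round(1),"w",st["gripper_width"].round(4),"t",st["time_s"])
                                                                                                                                                                  ^^^^^^^^^^^^^^^^^^^^^^^^^
AttributeError: 'float' object has no attribute 'round'
```

>>> send_rows:
  motion:
    - {"travel": [0,0,0.004],"spin": 0}
    - {"travel": [0,0,0.004],"spin": 0}
    - {"travel": [0,0,0.003],"spin": 0}
    - {"travel": [0,0,0],"spin": 0}

```text
time_s: 16.63
tcp_pos: [0.5143, -0.1097, 0.0266]
eef_rot: [-178.5, -3.0, -7.1]
contact_force: [-0.7, -1.6, 0.9]
gripper_width: 0.0238
```

```bash
sed -i 's/st\["gripper_width"\].round(4)/round(st["gripper_width"],4)/' ms.py; python3 ms.py w6.png
```

```text
plate 194 123 385 [-0.0302  0.0488] [-0.0291 -0.049 ] mid y -0.0001 top z 0.0612 0.0601
plate 204 124 269 [-0.0342  0.0488] [-0.0333 -0.0053] mid y 0.0218 top z 0.0611 0.0601
rail/wall x at 0.04 0.0015 [(np.float64(0.0198), np.float64(0.0351))] 0.0379
rail/wall x at -0.04 0.0014 [(np.float64(0.0193), np.float64(0.0349))] 0.0375
rail/wall x at 0.07 0.0016 [(np.float64(0.0195), np.float64(0.035))] 0.0374
rail/wall x at -0.07 0.0013 [(np.float64(0.0194), np.float64(0.0348))] 0.0376
rail rows 58 110
TCPjig -0.067 0.0001 0.0265 [-178.5   -3.1   -7.1] F -1.2 1.7 3.8 w 0.0241 t 16.6833
```

Standing on the base with the bottom contact felt and centred within 0.5 mm. Sliding to the rail.

>>> send_rows:
  motion:
    - {"travel": [0.006,0,0.0003],"spin": 0.3}
    - {"travel": [0.007,0,0.0004],"spin": 0}
    - {"travel": [0.007,0,0.0004],"spin": 0}
    - {"travel": [0.005,0,0.0003],"spin": 0}
    - {"travel": [0,0,0],"spin": 0}

```text
time_s: 17.1
tcp_pos: [0.5413, -0.1131, 0.0263]
eef_rot: [-178.5, -3.0, -7.4]
contact_force: [-3.7, 4.0, 6.7]
gripper_width: 0.0236
```

```bash
python3 ms.py w7.png
```

```text
plate 194 123 327 [-0.0026  0.0486] [-0.0021 -0.027 ] mid y 0.0108 top z 0.0621 0.0598
plate 204 176 384 [-0.0064  0.0286] [-0.0059 -0.0488] mid y -0.0101 top z 0.0606 0.061
rail/wall x at 0.04 -0.01 [(np.float64(0.0196), np.float64(0.0355))] 0.05
rail/wall x at -0.04 -0.01 [(np.float64(0.0195), np.float64(0.0353))] 0.05
rail/wall x at 0.07 0.0015 [(np.float64(0.0196), np.float64(0.0355))] 0.05
rail/wall x at -0.07 0.0014 [(np.float64(0.0194), np.float64(0.0353))] 0.05
rail rows 135 201
TCPjig -0.04 0.0002 0.0264 [-178.5   -3.    -7.4] F 0.7 -1.3 3.7 w 0.0238 t 17.15
```

>>> send_rows:
  motion:
    - {"travel": [0.003,0,0.0002],"spin": 0}
    - {"travel": [0.003,0,0.0002],"spin": 0}
    - {"travel": [0.003,0,0.0002],"spin": 0}
    - {"travel": [0.001,0,0],"spin": 0}

```text
time_s: 17.48
tcp_pos: [0.5475, -0.1144, 0.0263]
eef_rot: [-178.6, -2.5, -7.4]
contact_force: [-5.2, 3.8, 7.1]
gripper_width: 0.0244
```

```bash
python3 ms.py w8.png
```

```text
plate 194 133 385 [0.0041 0.0443] [ 0.0046 -0.0492] mid y -0.0025 top z 0.0609 0.0607
plate 204 198 301 [0.0003 0.0198] [ 0.0007 -0.0178] mid y 0.001 top z 0.0614 0.0616
rail/wall x at 0.04 -0.0043 [(np.float64(0.0255), np.float64(0.0356))] 0.05
rail/wall x at -0.04 -0.0043 [(np.float64(0.0254), np.float64(0.0354))] 0.05
rail/wall x at 0.07 0.0074 [(np.float64(0.0255), np.float64(0.0356))] 0.05
rail/wall x at -0.07 0.0074 [(np.float64(0.0253), np.float64(0.0353))] 0.05
rail rows 137 215
TCPjig -0.0335 -0.0003 0.0263 [-178.6   -2.5   -7.4] F -7.9 2.7 9.4 w 0.024 t 17.5333
```

Rail is pressed in about 6 mm and stays parallel. A little more.

>>> send_rows:
  motion:
    - {"travel": [0.002,0,0],"spin": 0}
    - {"travel": [0.0015,0,0],"spin": 0}

```text
time_s: 17.7
tcp_pos: [0.5478, -0.1145, 0.0264]
eef_rot: [-178.6, -2.2, -7.4]
contact_force: [-8.0, 5.5, 12.0]
gripper_width: 0.0241
```

```bash
python3 ms.py w9.png | grep -E "07|TCP"; for i in 1 2 3 4 5; do python3 ms.py w10.png >o.txt; done; cat o.txt
```

```text
plate 194 123 285 [0.0045 0.0482] [ 0.005  -0.0116] mid y 0.0183 top z 0.0607 0.0616
rail/wall x at 0.07 0.0076 [(np.float64(0.026), np.float64(0.0357))] 0.05
rail/wall x at -0.07 0.0077 [(np.float64(0.0257), np.float64(0.0355))] 0.05
TCPjig -0.0333 -0.0003 0.0264 [-178.6   -2.2   -7.4] F -9.5 3.7 12.4 w 0.024 t 17.75
plate 194 123 385 [0.0044 0.0484] [ 0.0056 -0.0484] mid y -0.0 top z 0.0612 0.0612
plate 204 124 384 [0.0004 0.0484] [ 0.0016 -0.0487] mid y -0.0001 top z 0.0617 0.0598
rail/wall x at 0.04 -0.0037 [(np.float64(0.0259), np.float64(0.0356))] 0.05
rail/wall x at -0.04 -0.0044 [(np.float64(0.0258), np.float64(0.0354))] 0.05
rail/wall x at 0.07 0.0078 [(np.float64(0.026), np.float64(0.0357))] 0.05
rail/wall x at -0.07 0.0081 [(np.float64(0.0257), np.float64(0.0355))] 0.05
rail rows 137 216
TCPjig -0.0332 -0.0003 0.0264 [-178.6   -2.2   -7.4] F -9.2 3.3 11.8 w 0.0241 t 18.0
```

>>> send_rows:
  motion:
    - {"travel": [0.0035,0,-0.0008],"spin": 0}
    - {"travel": [0.003,0,0],"spin": 0}

```text
time_s: 18.17
tcp_pos: [0.5486, -0.1147, 0.0264]
eef_rot: [-178.7, -1.6, -7.4]
contact_force: [-13.2, 8.8, 14.9]
gripper_width: 0.0239
```

```bash
for i in 1 2 3; do python3 ms.py w11.png >o.txt; done; cat o.txt
```

```text
plate 194 122 386 [0.0057 0.0485] [ 0.0063 -0.0497] mid y -0.0006 top z 0.0608 0.0603
plate 204 123 271 [0.0019 0.0483] [ 0.0025 -0.0065] mid y 0.0209 top z 0.0611 0.0612
rail/wall x at 0.04 -0.0029 [(np.float64(0.0268), np.float64(0.0356))] 0.05
rail/wall x at -0.04 -0.0029 [(np.float64(0.0267), np.float64(0.0355))] 0.05
rail/wall x at 0.07 0.0086 [(np.float64(0.0269), np.float64(0.0358))] 0.0499
rail/wall x at -0.07 0.0088 [(np.float64(0.0266), np.float64(0.0357))] 0.05
rail rows 138 217
TCPjig -0.0324 -0.0004 0.0264 [-178.7   -1.6   -7.4] F -12.4 6.5 12.7 w 0.024 t 18.3167
```

>>> send_rows:
  motion:
    - {"travel": [0.0035,-0.0008,-0.0015],"spin": 0}
    - {"travel": [0.0025,0,-0.0003],"spin": 0}

```text
time_s: 18.48
tcp_pos: [0.5486, -0.1147, 0.0267]
eef_rot: [-178.7, -1.0, -7.4]
contact_force: [-10.1, 8.4, 10.9]
gripper_width: 0.0238
```

```bash
for i in 1 2 3 4; do python3 ms.py w12.png >o.txt; done; cat o.txt
```

```text
plate 194 122 386 [0.0062 0.0482] [ 0.0065 -0.0499] mid y -0.0009 top z 0.0621 0.0602
plate 204 123 352 [0.0024 0.048 ] [ 0.0031 -0.0368] mid y 0.0056 top z 0.0611 0.061
rail/wall x at 0.04 -0.0029 [(np.float64(0.0269), np.float64(0.0356))] 0.05
rail/wall x at -0.04 -0.0029 [(np.float64(0.0267), np.float64(0.0354))] 0.05
rail/wall x at 0.07 0.0087 [(np.float64(0.0269), np.float64(0.0358))] 0.05
rail/wall x at -0.07 0.0084 [(np.float64(0.0267), np.float64(0.0355))] 0.05
rail rows 139 218
TCPjig -0.0325 -0.0004 0.0266 [-178.7   -1.    -7.4] F -10.4 3.7 8.0 w 0.024 t 18.6833
```

View pics/w12.png

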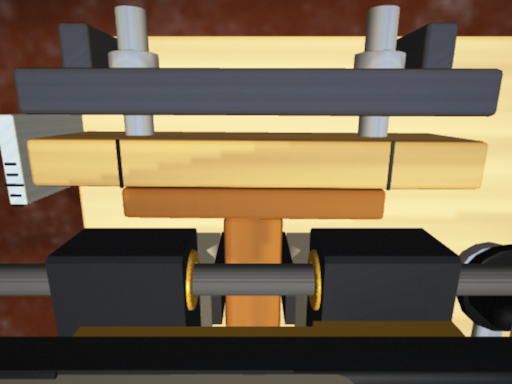

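Wrist view: plate (columns 124–383) flush on the rail between the pencil lines (119 and 390). The rail-to-wall gap remains visible at row 125. Travel is about 7 mm, so one more small push.

>>> send_rows:
  motion:
    - {"travel": [0.0045,-0.0004,0],"spin": 0}
    - {"travel": [0.0045,0,0],"spin": 0}

```text
time_s: 18.85
tcp_pos: [0.5502, -0.115, 0.0262]
eef_rot: [-178.8, -0.3, -7.4]
contact_force: [-15.6, 10.0, 20.7]
gripper_width: 0.0242
```

```bash
for i in 1 2 3 4; do python3 ms.py w13.png >o.txt; done; cat o.txt
```

```text
plate 194 121 386 [0.0088 0.0482] [ 0.0094 -0.049 ] mid y -0.0004 top z 0.0608 0.0601
plate 204 218 328 [0.0052 0.0118] [ 0.0057 -0.0277] mid y -0.008 top z 0.0611 0.0616
rail/wall x at 0.04 -0.0011 [(np.float64(0.0287), np.float64(0.0358))] 0.05
rail/wall x at -0.04 -0.0015 [(np.float64(0.0286), np.float64(0.0357))] 0.05
rail/wall x at 0.07 0.0111 [(np.float64(0.0288), np.float64(0.0357))] 0.05
rail/wall x at -0.07 0.0104 [(np.float64(0.0285), np.float64(0.0354))] 0.0498
rail rows 140 225
TCPjig -0.0306 -0.0005 0.0262 [-178.8   -0.3   -7.4] F -14.8 5.6 17.7 w 0.024 t 19.05
```

```bash
for i in 1 2 3 4 5 6 7 8; do python3 ms.py w14.png >o.txt; done; grep -E "at .*07|TCP" o.txt
python3 - <<'E'
from h import *
cal,im,d=shot("top","top9.png"); P=cloud(cal,d)
find("top",cal,["saucer","tape","paste","tile","knob_grip"])
cal,im,d=shot("scene","scene9.png"); find("scene",cal,["rail_face","bracket_face","knob_grip"])
E
```

```text
rail/wall x at 0.07 0.011 [(np.float64(0.0288), np.float64(0.0357))] 0.05
rail/wall x at -0.07 0.0104 [(np.float64(0.0285), np.float64(0.0354))] 0.05
TCPjig -0.0306 -0.0005 0.0262 [-178.8   -0.3   -7.4] F -15.5 5.8 16.4 w 0.0239 t 19.45
top saucer 0.74 [0.667 0.214 0.001] [178. 131.] {}
top tape 0.88 [0.665 0.329 0.   ] [138. 131.] {}
top paste 0.58 [ 0.39  -0.356 -0.005] [385. 233.] {}
top paste 0.58 [0.667 0.217 0.001] [177. 131.] {}
top tile 0.8 [ 0.37  -0.285 -0.001] [359. 241.] {}
top knob_grip 0.71 [ 0.518 -0.232  0.045] [343. 185.] {}
scene rail_face 0.72 [ 0.592 -0.118  0.032] [290. 198.] {}
scene bracket_face 0.9 [0.455 0.136 0.03 ] [222. 164.] {}
scene bracket_face 0.52 [ 0.589 -0.121  0.037] [290. 198.] {}
scene knob_grip 0.86 [ 0.512 -0.233  0.042] [286. 230.] {}
```

View pics/w14.png

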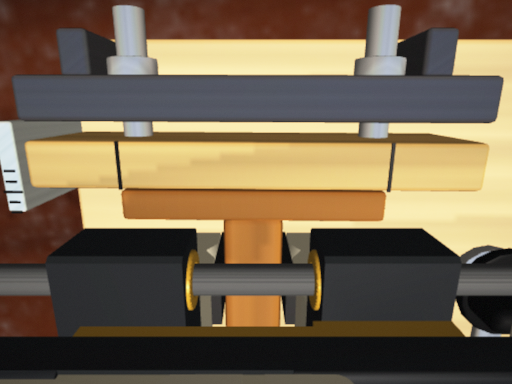

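Before handing in, I check whether the bracket is pitched (slope of its rib top), since the tool tilt changed 2° during the press.

Run:
```python
import numpy as np
L=np.load('last.npz'); J,z,im=L['J'],L['z'],L['im']
for rs in ((225,258),(298,322)):
    for row in range(*rs,6): print(row,J[row,240:268,0].mean().round(4),np.median(z[row,240:268]).round(4),end=' | ')
print()
for row in range(188,220,4): print(row,J[row,200,0].round(4),np.median(z[row,180:215]).round(4),np.median(z[row,295:340]).round(4),end=' | ')
m=np.zeros(z.shape,bool); m[224:258,240:268]=1; m[298:322,240:268]=1
k=m&(abs(z-.057)<.006); A=np.c_[J[k],np.ones(k.sum())]; s=np.linalg.lstsq(A,z[k],rcond=None)[0]; print("\nrib slope deg x,y",np.degrees(np.arctan(s[:2])).round(2),k.sum())
w=(J[...,0]>.036)&(J[...,0]<.046)&(z>.055); A=np.c_[J[w],np.ones(w.sum())]; s=np.linalg.lstsq(A,z[w],rcond=None)[0]; print("wall",np.degrees(np.arctan(s[:2])).round(2),np.median(z[w]))
b=(z<.02)&(z>.003)&(J[...,0]>-.11)&(J[...,0]<.06)&(abs(J[...,1])<.09); A=np.c_[J[b],np.ones(b.sum())]; s=np.linalg.lstsq(A,z[b],rcond=None)[0]; print("base",np.degrees(np.arctan(s[:2])).round(2),b.sum())
```

```text
225 -0.0045 0.0571 | 231 -0.007 0.057 | 237 -0.0095 0.0573 | 243 -0.0122 0.0569 | 249 -0.0127 0.0571 | 255 -0.0153 0.0569 | 298 -0.0368 0.0573 | 304 -0.0398 0.057 | 310 -0.0426 0.057 | 316 -0.0455 0.0571 | 
188 0.0103 0.0582 0.0593 | 192 0.0101 0.0608 0.0604 | 196 0.0083 0.0612 0.0608 | 200 0.0066 0.0612 0.0609 | 204 0.0049 0.0614 0.0608 | 208 0.0035 0.0612 0.0611 | 212 0.0018 0.0612 0.0608 | 216 0.0003 0.0613 0.0608 | 
rib slope deg x,y [-0.04  0.3 ] 1616
wall [26.8 -0.1] 0.06084785894209409
base [0.19 0.11] 10411
```

The bracket is level (rib slope 0.0°), flush and steady. Handing in.

```bash
python3 -c "
from h import *
print(r.close_job())"
```

```text
the job is handed in; nothing more can be done
None
```

I turned the swing stop's knob anticlockwise to its end stop. I then fetched the smaller bracket and stood it on the jig base against the rail. The job is handed in with the gripper still pressing it there.

My last checks:
- **Knob:** its bar measured 82.8° after release, against 82.5° for the jig, with the finger pointing away from the seat.
- **Bracket:** it stands level on the base, flush with the rail, and is centred between the pencil lines to within about 0.5 mm.
- **Rail:** it is pressed in about 8.5–9 mm of its 16 mm, slightly past the 8 mm middle and well short of fully in. It held steady for the last 0.4 s that I watched. Camera measurements disagreed by about 0.5 mm on the travel.
- **Forces:** about 15 N along the press direction, which includes friction on the base, and about 16 N on the base. Both are higher than the spring alone needs, and I left them because the hold was stable.
- **Other things:** the saucer, tape, pot and tile are where they started, within the cameras' accuracy.

The whole job took about 20 s of the 50 s allowed.

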